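Fill the self-locking key box and hold its lid half open

ROBOT

A 6-joint arm with a two-finger parallel gripper is mounted at the origin on the work surface. World frame = base frame: x ahead of the robot, y to its left, z up, the work surface at z = 0. Lengths are in m, angles in rad, forces in N, time in s.
With the tool pointing down it reaches from about 0.275 to 0.825 m from the base axis. Payload 4.9 kg.
Tool frame: the origin (TCP) lies midway between the tips of the shut fingers; the grasp point (between the pads) lies 19 mm behind it (bot.grip_depth is the distance from the TCP to the grasp point, in m); z points along the fingers, y is the line along which they close (so a half turn about z gives the same grasp; the last joint's range is limited). The gripper opens to 85 mm and grips with 20 to 120 N. Pads are 22 mm wide; open, the fingers measure 114 mm over their backs; the gripper's body (76 mm by 85 mm) begins 54 mm behind the grasp point. The pads swing forward as they close: fully open they stand 13 mm farther back than shut.
Start: joints at [-1.45, 0.326, -0.193, 1.052, 0, 1.437], TCP at [0.139, -0.532, 0.231] pointing down, gripper open.
Joint ranges: [-2.65, 2.65], [-0.97, 1.79], [-1.3, 1.35], [-1.93, 2.1], [-1.47, 1.37], [-3.14, 3.14]. Speed limits (rad/s): [2.57, 2.57, 3.14, 3.14, 3.14, 3.14].

INTERFACE

Orientations are given as a unit quaternion [w, x, y, z].
In Python, from cell import bot gives the robot as it stands. Calls block until the motion is done:
- bot.move_pose(position, orientation): joint-space move of the TCP to a pose.
- bot.move_linear(position, speed=0.15, rotation=None, until_force=None): straight line of the TCP; rotation=None keeps the orientation; speed is the mean speed in m/s. With until_force (N) it stops when the force on the tool has changed by that much, and returns True; else False.
- bot.goto_joints(angles): joint-space move.
- bot.set_gripper(opening, grasp_force=None): opening from 0.0 (shut) to 1.0 (fully open); grasp_force is the grip in N (None keeps the last); returns when the fingers have stopped.
- bot.wait(seconds).
- bot.solve_ik(position, orientation): joint angles nearest the present ones, or None.
- bot.camera(name): name is "scene" or "side" or "wrist"; returns the picture (400x640x3 uint8, red, green, blue); there is no depth.
- bot.calibration(name): a dict with "mtx" (3x3 intrinsics, pixels), "k1" (the pictures are not rectified: a ray, as slopes to the right and down, at radius r is drawn at 1 + k1 r^2 times it, then the intrinsics apply), "extrinsics" (4x4, takes a point from world to camera coordinates); the wrist camera has in their place "hand_eye" (4x4, takes a point from camera to tool coordinates, whose origin is the TCP and whose axes are the flange's). Camera axes: x right, y down, z forward; pixel columns grow to the right and rows downward; lengths in m; the calibration is good to about 2 mm. A picture is of the moment at which its call begins: read the wrist's pose just before it. calibration takes no time and is no camera call.
A pose or a line that the arm cannot do raises bot.PlanningError and nothing moves.
- bot.close_job(): hands the job in; it is judged then, once.
Trained networks look in the newest picture that a camera, given by its name, has taken for a name from the list of things; names that differ only in an ending like _2 or _b are one class to them, and where a whole thing is asked for, a point or a joint stands for the part that bears it (a point fixed in the world has none). Each returns a list of dicts, best first, with "confidence" (0 to 1); they miss things now and then, are a little off and sometimes report something else, mostly with a low value. They report only what shows in the picture. A call takes as long as a camera call. They do not tell look-alikes from the thing itself.
- bot.search_frame(camera, thing): "bbox" ([left, top, width, height] in pixels, round what is visible of it).
Readings, each from a call of its own:
- bot.read_clock(): time.
- bot.read_joint_positions(): joint angles.
- bot.read_joint_vel(): joint speeds.
- bot.read_joint_efforts(): joint torques, N m.
- bot.read_position(): TCP position.
- bot.read_tool_rot(): TCP orientation.
- bot.read_ft_force(): force on the tool from outside, world axes, zero at the start.
- bot.read_moment(): the same for the moment, N m.
- bot.read_gripper_width(): opening from 0.0 (shut) to 1.0 (fully open).
- bot.read_finger_force(): force on a finger pad.
Only numpy, scipy, OpenCV 4.12 (cv2) and the standard library are available. Lean on these libraries where they do the work, as an engineer would, in place of code of your own. Each camera call takes 0.05 s, during which the arm holds its last target. There are 200 camera calls.

TASK

Tip the two keys and the bike light out of the tray into the open key box and set the empty tray down, upright, on the console. Then bring the box's lid over from its open rest to 45 degrees open (0 is shut) and finish holding it there with the gripper, without letting go, while I fetch the last key: the lid falls if let go and locks itself when shut, so never let it drop closed, and leave the canister, bowl and clothes peg where they are.

Things in the scene. Friction and masses are not known exactly. Their poses are not given: they have to be found in the camera images.
- box: Fixed grey key box, open on top, 180 x 240 x 90 mm (its x, y, z), walls 8 mm. Origin: centre of its underside, on the console. Its lid is hinged on the +x rim (away from the robot). The inside reaches from x -82 to +82 mm and y -112 to +112 mm; it starts empty.
- lid (a joint): Lid angle, rad: 0 shut, 0.785 is 45 degrees open, 1.8 the stop where it starts, leaning back past upright. It swings freely: let go below about 1.55 it falls shut. Lid about 350 g, panel 240 mm wide and 10 mm thick, reaching 180 mm from the hinge axis.
- lid_hinge (a point): Middle of the lid's hinge axis, on the box's +x rim: at x 90 mm, z 90.5 mm in the box's frame; the axis runs along the box's y.
- lid_bar (a point): Middle of the lid's round steel handle bar, 10 mm thick, parallel to the hinge axis and 220 mm from it, 40 mm beyond the lid panel's free edge; a gap 86 mm wide and 35 mm deep lies between bar and panel. In the lid's frame (that of the box when shut) it is 220 mm to -x of and 5 mm above the hinge axis. With the lid open at its rest the bar is at the top, about 300 mm above the console. The bar can turn between the fingers.
- tray: Loose beech key tray, 120 x 150 mm (its x, y), 160 g; floor 6 mm, side and back walls (at -x, +x, +y) 26 mm high, its -y end quite open: the things slide out there (smooth; friction about 0.45). Origin: centre of its underside. It stands left of the box with the open end roughly towards the box.
- tray_grip (a point): Where to grip the tray: on its upright carrying rib, 12 mm thick (x), 70 mm long (y), top 70 mm above the underside. This point is 55 mm above the underside over the tray's centre; axes are the tray's.
- tray_mouth (a point): Middle of the edge of the tray's floor at the open end: 75 mm to -y of the tray's centre, 6 mm above the underside.
- key_a_c (a point): Centre of a flat steel key, 55 x 24 x 5 mm, 20 g, in the tray at the -x side of the rib, farther from the open end.
- key_b_c (a point): Centre of the other, identical key, nearer to the open end.
- light_c (a point): Centre of the teal plastic bike light, 42 x 30 x 22 mm, about 50 g, in the tray at the +x side of the rib.
- canister_c (a point): Centre of the aluminium twist cap canister, 72 mm across and 130 mm tall, standing beyond the work; leave alone.
- bowl_c (a point): Centre of the cream ceramic bowl, 130 mm across and 50 mm tall; leave alone.
- peg_c (a point): Centre of the small steel clothes peg lying beside the bowl, 70 x 13 x 14 mm; leave alone.
Things that resemble listed ones, but are neither listed nor needed, are in the scene too. Leave any purple or red look-alike of the part that bears key_a_c alone.

How it is judged:
By the outcome, as a careful person would: the job done as asked, in the order asked, and still so for the second after the job is handed in, while the arm keeps its last pose, push and grip.
It also fails if it takes over 72 s, if anything falls off the work surface, if the arm or the gripper's body presses on something with over 40 N, if the wrist force passes 120 N, or if a joint passes its speed limit or range.

## Working session

There is one attempt and no reset: what is moved stays moved. The work goes in short steps, each a Python script; the robot and the scene stay as the last script left them, time stands still between calls to the robot, and variables do not carry over. Pictures are saved under pics/ and viewed, at most 10 in all, crops included, and the job is handed in when it is done.

```bash
ls; mkdir -p pics; python3 - <<'E'
from cell import bot
import cv2
print(bot.read_clock())
for c in ("scene","side"):
    cv2.imwrite(f"pics/{c}0.png",bot.camera(c)[:,:,::-1])
    k=bot.calibration(c); print(c,k)
    for t in ("box","lid","tray","tray_grip","key_a_c","light_c","lid_bar","canister_c","bowl_c","peg_c"):
        print(t,[(r["bbox"],round(r["confidence"],2)) for r in bot.search_frame(c,t)])
print(bot.calibration("wrist"),bot.grip_depth,bot.read_tool_rot())
E
```

```text
pics
0.0
scene {'mtx': array([[386.76382047,   0.        , 316.09166897],
       [  0.        , 386.76382047, 197.06078416],
       [  0.        ,   0.        ,   1.        ]]), 'k1': -0.0008821415319348246, 'extrinsics': array([[-0.78358006,  0.62128464,  0.00277251,  0.34911122],
       [ 0.39071758,  0.49624278, -0.77529535, -0.23375806],
       [-0.48305493, -0.60642271, -0.63159277,  1.45458011],
       [ 0.        ,  0.        ,  0.        ,  1.        ]])}
box [([229.0, 82.0, 103.7, 115.4], 0.84)]
lid [([231.1, 82.5, 46.0, 91.7], 0.87)]
tray [([334.5, 215.0, 69.7, 54.0], 0.93)]
tray_grip [([317.7, 278.8, 24.2, 10.5], 0.62)]
key_a_c [([316.0, 276.4, 25.5, 14.3], 0.65), ([418.4, 265.3, 19.7, 15.5], 0.57), ([372.6, 243.5, 16.5, 9.8], 0.55), ([390.4, 284.4, 20.9, 14.1], 0.55), ([388.4, 214.1, 22.1, 7.9], 0.46)]
light_c [([340.6, 226.6, 15.2, 17.4], 0.63), ([229.8, 83.8, 104.8, 115.4], 0.58)]
lid_bar [([229.3, 81.7, 48.5, 90.4], 0.97), ([261.3, 237.2, 54.1, 45.6], 0.41)]
canister_c [([223.5, 181.8, 29.0, 55.4], 0.62)]
bowl_c [([261.5, 234.7, 52.7, 48.7], 0.92)]
peg_c [([315.6, 279.
[... 913 characters left out ...]
71), ([177.5, 192.2, 60.9, 40.4], 0.7)]
peg_c [([187.9, 239.3, 20.9, 21.3], 0.48)]
{'mtx': array([[277.67290915,   0.        , 320.97444082],
       [  0.        , 277.67290915, 192.33840964],
       [  0.        ,   0.        ,   1.        ]]), 'k1': -0.04538574313481907, 'hand_eye': array([[ 6.02934935e-04, -9.57376489e-01, -2.88842335e-01,
         7.19620751e-02],
       [ 9.99999812e-01,  5.45967078e-04,  2.77794380e-04,
        -6.59761286e-04],
       [-1.08255403e-04, -2.88842448e-01,  9.57376639e-01,
        -1.43136365e-01],
       [ 0.00000000e+00,  0.00000000e+00,  0.00000000e+00,
         1.00000000e+00]])} 0.0187 [-5.36580626e-06  9.91900433e-01  1.27017837e-01 -5.26412274e-06]
```

```bash
python3 -c "
import cv2
a=cv2.imread('pics/scene0.png')
cv2.imwrite('pics/scene0b.png',a)"
```

```text
(no output)
```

View pics/scene0.png

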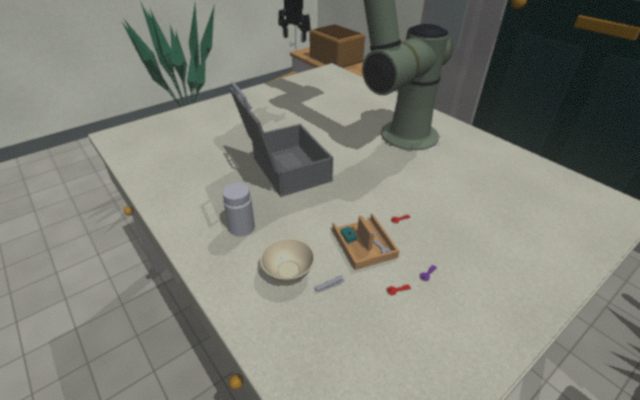

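View pics/side0.png

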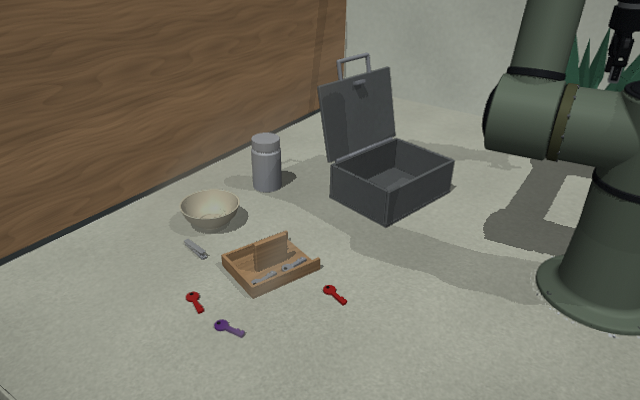

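The pictures show the grey box at scene (295,165) and side (390,180), with its lid leaning back and the bar at side (353,58). The beech tray is at scene (365,240) and side (270,263), holding grey keys at side (264,275) and (294,266). Three loose look-alike keys lie outside the tray: red at side (194,302) and (335,294), purple at (229,328). The keys meant are the grey ones in the tray. An enlarged crop should confirm this.

```bash
cat > h.py <<'E'
from cell import bot
import numpy as np, cv2
from scipy.spatial.transform import Rotation as R
def rot(q): return R.from_quat([q[1],q[2],q[3],q[0]])
def quat(r): x=r.as_quat(); return [x[3],x[0],x[1],x[2]]
def cam(name,T_tool=None):
    k=bot.calibration(name)
    if name=="wrist": return k["mtx"],k["k1"],np.linalg.inv(T_tool@k["hand_eye"])
    return k["mtx"],k["k1"],k["extrinsics"]
def tool():
    T=np.eye(4);T[:3,:3]=rot(bot.read_tool_rot()).as_matrix();T[:3,3]=bot.read_position();return T
def ray(c,px):
    K,k1,E=c
    # pixel = K * s(1+k1 r^2)
    n=cv2.undistortPoints(np.array([[px]],float),K,np.array([k1,0,0,0.]))[0,0]
    d=E[:3,:3].T@np.array([n[0],n[1],1]); o=-E[:3,:3].T@E[:3,3]
    return o,d/np.linalg.norm(d)
def onz(c,px,z):
    o,d=ray(c,px); return o+d*(z-o[2])/d[2]
def tri(obs):
    A=np.zeros((3,3));b=np.zeros(3);rs=[ray(*o) for o in obs]
    for o,d in rs:
        P=np.eye(3)-np.outer(d,d);A+=P;b+=P@o
    p=np.linalg.solve(A,b)
    return p,[round(1e3*np.linalg.norm((np.eye(3)-np.outer(d,d))@(p-o)),1) for o,d in rs]
def proj(c,P):
    K,k1,E=c
    return cv2.projectPoints(np.array(P,float).reshape(-1,3),cv2.Rodrigues(E[:3,:3])[0],E[:3,3],K,np.array([k1,0,0,0.]))[0][:,0]
E
python3 - <<'E'
from h import *
a=cv2.imread('pics/scene0.png');b=cv2.imread('pics/side0.png')
# scene tray region (320..420,205..280) x4 ; side tray (210..330,225..305) x3.3
A=cv2.resize(a[205:280,325:425],None,fx=4,fy=4,interpolation=cv2.INTER_CUBIC)
B=cv2.resize(b[225:300,215:325],None,fx=3.6,fy=4,interpolation=cv2.INTER_CUBIC)
C=cv2.resize(a[80:205,220:340],(396,290),interpolation=cv2.INTER_CUBIC)
D=cv2.resize(b[45:230,310:460],(400,290),interpolation=cv2.INTER_CUBIC)
w=cv2.hconcat([A,B[:300]]);w2=cv2.hconcat([C,D])
w2=cv2.resize(w2,(w.shape[1],290))
cv2.imwrite('pics/crop1.png',cv2.vconcat([w,w2]));print(w.shape)
s,d=cam("scene"),cam("side")
for px in [(345,262),(396,258)]: print(onz(s,px,0))
print("tray",onz(s,(367,245),.01),onz(d,(270,268),.01))
print("box",onz(s,(280,197),0),onz(d,(387,227),0))
E
```

```text
(300, 796, 3)
[0.6071774  0.32021953 0.        ]
[0.49706058 0.39019031 0.        ]
tray [0.53037522 0.31858721 0.01      ] [0.51905852 0.31378325 0.01      ]
box [0.58953959 0.00651163 0.        ] [0.41526699 0.03749462 0.        ]
```

View pics/crop1.png

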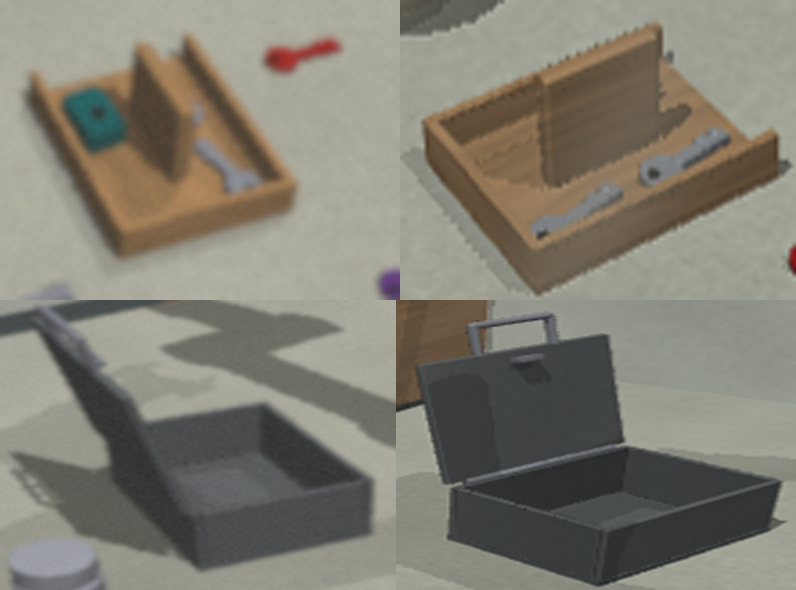

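The crop confirms that the two grey keys lie in the tray on the rib's -x side and the teal light on its +x side. The red and purple keys are outside it. Next I fit the tray and box poses to the corners I read off.

```bash
cat > fit.py <<'E'
from h import *
from scipy.optimize import least_squares
A=lambda u,v:(325+u/4,205+v/4); B=lambda u,v:(215+(u-400)/3.6,225+v/4)
s,d=cam("scene"),cam("side")
def fit(obs,x0):
    def res(p):
        r=[]
        Rz=R.from_euler('z',p[3]).as_matrix()
        for c,px,P in obs: r+=list(proj(c,Rz@np.array(P)+p[:3])[0]-np.array(px))
        return np.array(r)
    f=least_squares(res,x0,loss='soft_l1')
    return f.x,res(f.x).reshape(-1,2)
if __name__=="__main__":
    x,y=.06,.075
    tr=[(s,A(122,257),(x,y,0)),(s,A(293,210),(-x,y,0)),(s,A(122,232),(x,y,.026)),(s,A(296,182),(-x,y,.026)),(s,A(35,75),(x,-y,.026)),(s,A(188,37),(-x,-y,.026)),
    (d,B(538,293),(-x,y,0)),(d,B(538,243),(-x,y,.026)),(d,B(425,120),(x,y,.026)),(d,B(777,178),(-x,-y,0)),(d,B(777,133),(-x,-y,.026)),(d,B(545,72),(-.006,.035,.07)),(d,B(660,25),(-.006,-.035,.07))]
    p,r=fit(tr,[.52,.31,0,0]);print("tray",p.round(4));print(r.round(1).tolist())
    x,y,h=.09,.12,.09
    bx=[(s,(281.5,196.4),(x,y,0)),(s,(278.5,171.8),(x,y,h)),(s,(332.1,182.2),(-x,y,0)),(s,(333,157.6),(-x,y,h)),(s,(300.3,125.3),(-x,-y,h)),
    (d,(386.5,226.2),(-x,y,0)),(d,(386.9,189.8),(-x,y,h)),(d,(329.9,198.1),(x,y,0)),(d,(454.4,160.5),(-x,-y,h)),(d,(450.2,191.7),(-x,-y,0)),(d,(397.7,138.8),(x,-y,h))]
    p,r=fit(bx,[.5,-.05,0,0]);print("box",p.round(4));print(r.round(1).tolist())
    # bar from box pose
    Rz=R.from_euler('z',p[3]).as_matrix()
    for a in (1.8,):
        for Y in (-.048,.048):
            rr=np.array([-.22,0,.005]); q=R.from_euler('y',a).apply(rr)+[.09,Y,.0905]
            w=Rz@q+p[:3]; print("bar",w.round(3),proj(s,w),proj(d,w))
E
python3 fit.py
```

```text
tray [ 0.5264  0.3026  0.0023 -0.3148]
[[-0.7, 0.6], [-0.2, -0.4], [0.0, -0.3], [0.4, -0.5], [-1.9, -1.1], [0.1, -1.8], [-0.2, 0.4], [-0.9, 1.6], [-1.0, -0.6], [0.4, -0.8], [0.6, -0.4], [0.1, 1.9], [-0.1, 1.4]]
box [ 0.4777 -0.0918  0.001  -0.2113]
[[-1.8, 0.5], [-0.6, 0.8], [0.3, -1.0], [0.3, -0.3], [0.0, -2.4], [-0.8, 1.9], [2.2, 2.5], [-0.7, -0.8], [1.4, -0.6], [0.0, 1.2], [-0.8, -1.6]]
bar [ 0.609 -0.169  0.305] [[232.10316579  82.97292057]] [[367.85340972  54.72498941]]
bar [ 0.629 -0.075  0.305] [[242.9131946   96.37090183]] [[338.99882788  61.83365071]]
```

```bash
cat >> h.py <<'E'
TRAY=np.array([.5264,.3026,0,-.3148]); BOX=np.array([.4777,-.0918,0,-.2113])
def down(yaw,flip=False):
    "tool down, tool y along +x of the yawed frame (-x if flip)"
    s=-1 if flip else 1
    M=np.array([[0,s,0],[s,0,0],[0,0,-1.]]); # columns x,y,z
    return R.from_euler('z',yaw)*R.from_matrix(M)
def inbox(p): return R.from_euler('z',BOX[3]).apply(p)+np.r_[BOX[:2],0]
def tip(th,mouth,flip,h=.049,m=.075):
    "tool pose with tray tilted th about its x, mouth (box frame) fixed; h = grip height over the floor top at the mouth"
    Rt=R.from_euler('z',BOX[3])*R.from_euler('x',th)  # tray rotation; +th lowers -y? checked by caller
    g=inbox(mouth)+Rt.apply([0,m,h]); r=Rt*down(0,flip)
    return g+r.apply([0,0,bot.grip_depth]),r
def lid(a,tilt,flip):
    "TCP pose gripping the bar; tilt = angle of tool axis from down, + = pointing forward (+x)"
    b=inbox(R.from_euler('y',a).apply([-.22,0,.005])+[.09,0,.0905])
    r=R.from_euler('z',BOX[3])*R.from_euler('y',-tilt)*down(0,flip)
    return b+r.apply([0,0,bot.grip_depth]),r
E
python3 - <<'E'
from h import *
def ik(p,r):
    q=bot.solve_ik(list(p),quat(r)); return None if q is None else np.round(q,2).tolist()
for f in (False,True):
    print(f)
    g=np.r_[TRAY[:2],.036]
    for z in (0,.15): print("grip",ik(g+[0,0,z],down(TRAY[3],f)))
    for th in (0,.5,.9,1.0,1.1): print("tip",th,tip(th,[0,.04,.115],f)[0].round(3),ik(*tip(th,[0,.04,.115],f)))
    for a in (1.8,1.55,1.3,1.0,.785):
        for t in (-.23,0,.25,.5,.785): print("lid",a,t,ik(*lid(a,t,f)))
E
```

```text
False
grip [0.4, 0.62, -0.27, 0.68, 0.0, 2.29]
grip [0.4, 0.46, -0.1, 1.0, 0.0, 2.29]
tip 0 [0.502 0.021 0.145] [-0.11, 0.32, -0.44, 0.81, 0.0, 1.68]
tip 0.5 [ 0.497 -0.003  0.178] [-0.45, 0.33, -0.45, 0.93, 0.48, 1.3]
tip 0.9 [ 0.491 -0.03   0.193] [-0.68, 0.53, -0.35, 1.21, 0.77, 0.89]
tip 1.0 [ 0.489 -0.038  0.194] [-0.73, 0.6, -0.31, 1.31, 0.82, 0.76]
tip 1.1 [ 0.488 -0.046  0.196] [-0.76, 0.68, -0.27, 1.41, 0.86, 0.63]
lid 1.8 -0.23 [-0.3, 0.66, 0.45, 1.59, -0.02, 1.48]
lid 1.8 0 [-0.31, 0.46, 0.14, 1.25, 0.0, 1.47]
lid 1.8 0.25 [-0.32, 0.27, -0.17, 0.89, 0.03, 1.46]
lid 1.8 0.5 [-0.34, 0.12, -0.45, 0.5, 0.06, 1.46]
lid 1.8 0.785 [-0.36, 0.01, -0.76, 0.02, 0.1, 1.47]
lid 1.55 -0.23 [-0.31, 0.54, 0.26, 1.52, -0.02, 1.47]
lid 1.55 0 [-0.32, 0.35, -0.01, 1.22, 0.0, 1.46]
lid 1.55 0.25 [-0.34, 0.16, -0.29, 0.88, 0.03, 1.45]
lid 1.55 0.5 [-0.36, 0.01, -0.55, 0.51, 0.07, 1.44]
lid 1.55 0.785 [-0.38, -0.11, -0.85, 0.05, 0.12, 1.45]
lid 1.3 -0.23 [-0.32, 0.43, 0.07, 1.44, -0.02, 1.47]
lid 1.3 0 [-0.33, 0.24, -0.17, 1.16, 0.0, 1.45]
lid 1.3 0.25 [-0.35, 0.06, -0.42, 0.84, 0.03, 1.43]
lid
[... 1679 characters left out ...]
 -1.69]
lid 1.3 0.25 [-0.35, 0.06, -0.42, 0.84, 0.03, -1.71]
lid 1.3 0.5 [-0.38, -0.1, -0.67, 0.5, 0.08, -1.72]
lid 1.3 0.785 [-0.41, -0.22, -0.95, 0.06, 0.14, -1.71]
lid 1.0 -0.23 [-0.33, 0.32, -0.15, 1.32, -0.03, -1.69]
lid 1.0 0 [-0.35, 0.14, -0.36, 1.07, 0.0, -1.71]
lid 1.0 0.25 [-0.37, -0.04, -0.59, 0.78, 0.04, -1.73]
lid 1.0 0.5 [-0.41, -0.2, -0.82, 0.46, 0.09, -1.74]
lid 1.0 0.785 [-0.46, -0.34, -1.1, 0.04, 0.17, -1.75]
lid 0.785 -0.23 [-0.34, 0.27, -0.3, 1.23, -0.03, -1.7]
lid 0.785 0 [-0.36, 0.09, -0.49, 0.98, 0.0, -1.72]
lid 0.785 0.25 [-0.39, -0.09, -0.71, 0.7, 0.04, -1.75]
lid 0.785 0.5 [-0.43, -0.26, -0.94, 0.4, 0.11, -1.77]
lid 0.785 0.785 [-0.5, -0.39, -1.2, -0.01, 0.2, -1.78]
```

```bash
python3 - <<'E'
from h import *
r=down(-.3); q=quat(r)
bot.move_pose([.25,-.40,.44],q)
import pickle; T={}
def snap(n):
    T[n]=tool(); cv2.imwrite(f"pics/{n}.png",bot.camera("wrist")[:,:,::-1])
bot.move_pose([.47,-.10,.46],quat(down(BOX[3]))); snap("w1")
bot.move_pose([.47,.06,.44],quat(down(BOX[3]))); snap("w2")
bot.move_pose([*TRAY[:2],.20],quat(down(TRAY[3]))); snap("w3")
bot.set_gripper(.55,80)
pickle.dump(T,open("T.pkl","wb"));print(bot.read_clock())
w=[cv2.imread(f"pics/w{i}.png") for i in (1,3)]
cv2.imwrite("pics/m.png",cv2.resize(cv2.vconcat([w[0],w[1]]),(480,600))) 
for i in (1,2,3):
  c=cam("wrist",T[f"w{i}"]);im=cv2.imread(f"pics/w{i}.png")
  def poly(P,o):
    P=R.from_euler('z',o[3]).apply(P)+np.r_[o[:2],0]
    for u in proj(c,P): 
        if abs(u).max()<2000: cv2.drawMarker(im,tuple(int(round(v)) for v in u),(0,255,0),cv2.MARKER_CROSS,7,1)
  x,y=.06,.075
  poly([(sx*x,sy*y,.026) for sx in(1,-1) for sy in (1,-1)]+[(sx*.006,sy*.035,.07) for sx in(1,-1) for sy in (1,-1)],TRAY)
  x,y=.09,.12
  bar=[R.from_euler('y',1.8).apply([-.22,Y,.005])+[.09,0,.0905] for Y in (-.048,.048)]
  poly([(sx*x,sy*y,.09) for sx in(1,-1) for sy in (1,-1)]+bar,BOX)
  cv2.imwrite(f"pics/o{i}.png",im)
E
```

```text
6.1417
```

View pics/o1.png

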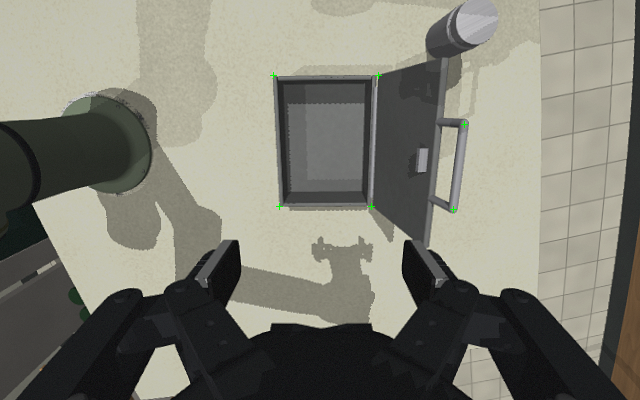

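View pics/o3.png

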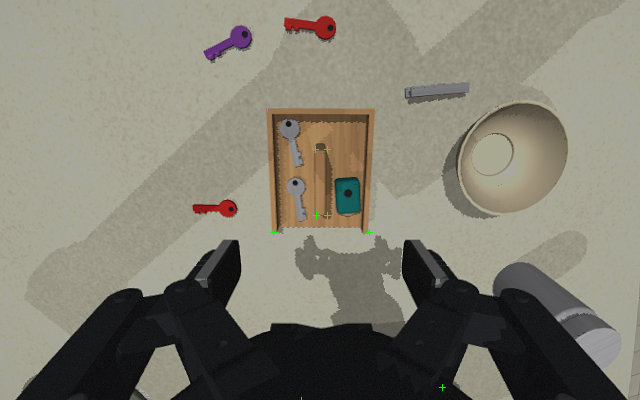

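Wrist view over the box: the predicted rim and bar ends, (465,125) and (453,210), fall on the real ones within 2 px. Over the tray, the predicted corners and the rib at (322,180) also match within 2 px. Two grey keys lie left of the rib at (291,140) and (297,200), and the teal light lies right of it at (347,195). I go for the grasp.

```bash
python3 - <<'E'
from h import *
r=down(TRAY[3])
g=np.r_[TRAY[:2],.036]
bot.move_linear([*TRAY[:2],.10],speed=.15,rotation=quat(r))
print("hit",bot.move_linear(list(g),speed=.08,until_force=12), bot.read_position().round(4) if hasattr(bot.read_position(),'round') else bot.read_position())
bot.set_gripper(0,90); print("w",bot.read_gripper_width()*85,bot.read_finger_force(),bot.read_ft_force())
bot.move_linear(list(g+[0,0,.15]),speed=.08); print(bot.read_ft_force(),bot.read_gripper_width()*85,bot.read_clock())
p,rr=tip(0,[0,.045,.16],False); bot.move_linear(list(p),speed=.15,rotation=quat(rr))
T=tool();import pickle;pickle.dump(T,open("T4.pkl","wb"))
cv2.imwrite("pics/w4.png",bot.camera("wrist")[:,:,::-1])
cv2.imwrite("pics/s4.png",bot.camera("side")[:,:,::-1]);print(bot.read_clock())
m=cv2.vconcat([cv2.imread("pics/w4.png"),cv2.imread("pics/s4.png")])
cv2.imwrite("pics/m4.png",cv2.resize(m,(480,600),interpolation=cv2.INTER_AREA))
E
```

```text
hit False [0.5268 0.3028 0.0364]
w 10.867078473736294 88.27606558799744 [ 0.06147248 -0.15811748  3.77799456]
[-0.49512666 -0.15504286 -3.06645327] 10.482192707027359 10.3417
12.4417
```

View pics/m4.png

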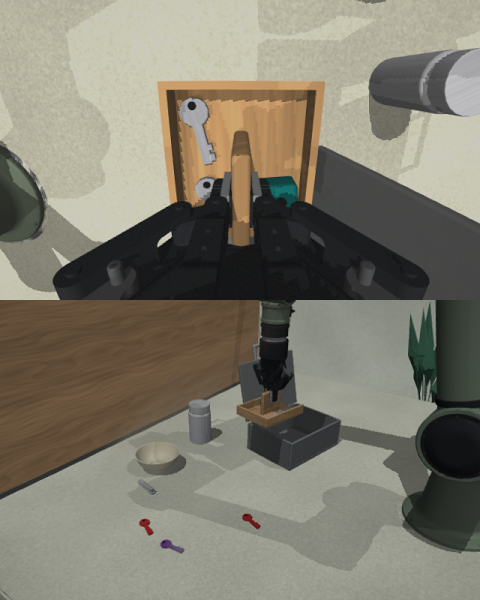

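The tray is held level with both keys (195,120) and (205,190) and the light (283,190) still inside, and it hovers over the box. Now I tip it.

```bash
python3 - <<'E'
from h import *
for th,z in ((0,.12),(.35,.115),(.6,.11),(.8,.105),(1.0,.1),(1.12,.1)):
    p,rr=tip(th,[0,.045,z],False); bot.move_linear(list(p),speed=.05,rotation=quat(rr))
    print(th,np.round(bot.read_ft_force(),2),bot.read_clock())
bot.wait(.7)
cv2.imwrite("pics/w5.png",bot.camera("wrist")[:,:,::-1])
cv2.imwrite("pics/s5.png",bot.camera("side")[:,:,::-1])
c5=bot.camera("scene")[:,:,::-1]; cv2.imwrite("pics/c5.png",c5);print(bot.read_clock())
for i in ("side","scene","wrist"):
  for t in ("key_a_c","light_c"): print(i,t,[(r["bbox"],round(r["confidence"],2)) for r in bot.search_frame(i,t)])
w=cv2.imread("pics/w5.png");s=cv2.imread("pics/s5.png")[130:330,250:570]
m=cv2.vconcat([w,cv2.resize(s,(640,400))])
cv2.imwrite("pics/m5.png",cv2.resize(m,(480,600),interpolation=cv2.INTER_AREA))
E
```

```text
0 [-0.5  -0.18 -2.66] 13.3917
0.35 [ 0.76  0.01 -3.27] 14.025
0.6 [-0.24  0.   -1.69] 14.525
0.8 [-0.16  0.17 -1.24] 14.9667
1.0 [-0.53  0.53 -1.37] 15.425
1.12 [ 0.48  0.43 -1.64] 15.7667
16.6167
side key_a_c [([216.0, 319.4, 28.2, 19.5], 0.73), ([183.3, 290.8, 18.8, 22.3], 0.66), ([324.4, 282.4, 20.6, 23.4], 0.64)]
side light_c [([387.7, 170.1, 14.9, 12.3], 0.74)]
scene key_a_c [([392.6, 284.6, 15.7, 11.5], 0.69), ([392.5, 215.3, 15.5, 6.9], 0.67), ([419.9, 267.6, 18.7, 14.3], 0.62)]
scene light_c [([274.2, 152.5, 8.7, 9.3], 0.56)]
wrist key_a_c []
wrist light_c [([415.2, 53.2, 224.8, 346.8], 0.6)]
```

View pics/m5.png

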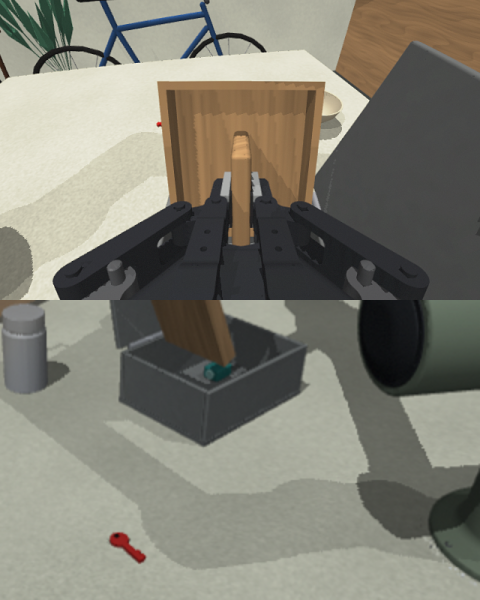

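The tray is empty: the force is down to 1.6 N and its floor looks bare in the wrist view. The light shows in the box at montage (217,370). I put the tray back at its old place and look into the box.

```bash
python3 - <<'E'
from h import *
for th,z in ((.6,.125),(0,.16)):
    p,rr=tip(th,[0,.045,z],False); bot.move_linear(list(p),speed=.1,rotation=quat(rr))
r=down(TRAY[3]); g=np.r_[TRAY[:2],.0364]
bot.move_linear(list(g+[0,0,.12]),speed=.2,rotation=quat(r))
bot.move_linear(list(g+[0,0,.008]),speed=.1)
print(bot.move_linear(list(g-[0,0,.003]),speed=.02,until_force=3),bot.read_position(),bot.read_ft_force())
bot.set_gripper(.5); bot.wait(.2)
bot.move_linear(list(g+[0,0,.15]),speed=.15)
cv2.imwrite("pics/w6.png",bot.camera("wrist")[:,:,::-1])
bot.move_pose([.47,.06,.42],quat(down(BOX[3])))
bot.move_pose([.47,-.10,.46],quat(down(BOX[3])))
T=tool();w=bot.camera("wrist")[:,:,::-1].copy();cv2.imwrite("pics/w7.png",w)
for t in ("key_a_c","light_c","tray"): print(t,[(r["bbox"],round(r["confidence"],2)) for r in bot.search_frame("wrist",t)])
bot.camera("side");print([(r["bbox"],round(r["confidence"],2)) for r in bot.search_frame("side","tray")])
print(bot.read_clock())
c=cam("wrist",T)
import pickle;pickle.dump(T,open("T7.pkl","wb"))
for a in (1.8,):
  P=[inbox(R.from_euler('y',a).apply([-.22,Y,.005])+[.09,0,.0905]) for Y in (-.048,0,.048)]
  for u in proj(c,P): cv2.drawMarker(w,tuple(int(round(v)) for v in u),(0,255,0),cv2.MARKER_CROSS,5,1)
b=cv2.resize(w[50:250,260:500],None,fx=2.5,fy=2.5,interpolation=cv2.INTER_CUBIC)
t=cv2.imread("pics/w6.png")
cv2.imwrite("pics/m7.png",cv2.hconcat([b,cv2.resize(t[60:260,220:420],(200,200)).copy() if 0 else cv2.copyMakeBorder(t[60:260,240:440],0,300,0,0,cv2.BORDER_CONSTANT)]))
E
```

```text
True [0.52673576 0.30272533 0.03673215] [ 0.41676938 -0.44215013  4.27530402]
key_a_c [([295.3, 145.0, 19.0, 25.4], 0.64)]
light_c [([331.1, 152.2, 13.6, 25.6], 0.84)]
tray [([296.1, 143.9, 14.9, 25.7], 0.32)]
[([223.1, 229.8, 99.3, 69.4], 0.75)]
25.7167
```

View pics/m7.png

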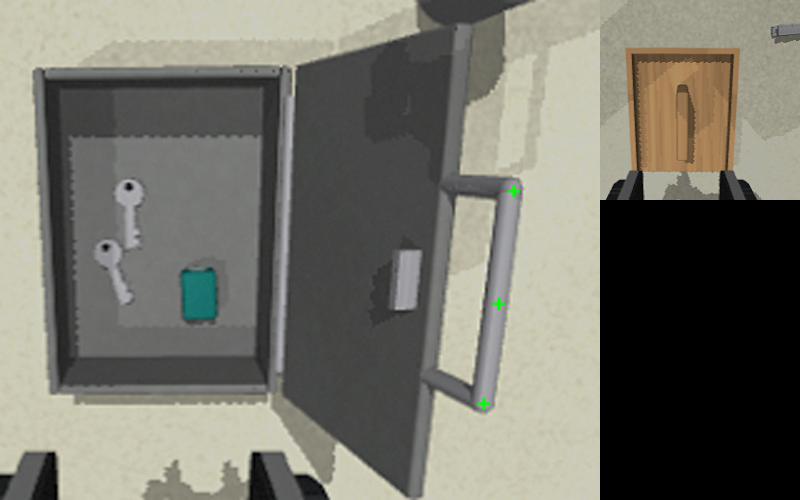

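All three objects are inside the box: keys at crop (130,212) and (114,270), light at (200,295). The empty tray stands upright on the console. The predicted bar points lie on the real bar at (499,303), so I grasp it.

```bash
python3 - <<'E'
from h import *
p,r=lid(1.8,-.1,False); up=r.apply([0,0,-1])
bot.set_gripper(.5,40)
bot.move_pose(list(p+up*.09),quat(r))
print("hit",bot.move_linear(list(p),speed=.06,until_force=8),np.round(bot.read_position()-p,4))
f0=np.array(bot.read_ft_force())
bot.set_gripper(0,40); print("w",bot.read_gripper_width()*85,bot.read_finger_force(),np.round(bot.read_ft_force()-f0,1),bot.read_clock())
cv2.imwrite("pics/s8.png",bot.camera("side")[:,:,::-1])
cv2.imwrite("pics/w8.png",bot.camera("wrist")[:,:,::-1])
m=cv2.vconcat([cv2.imread("pics/w8.png"),cv2.resize(cv2.imread("pics/s8.png")[0:200,220:540],(640,400))])
cv2.imwrite("pics/m8.png",cv2.resize(m,(480,600),interpolation=cv2.INTER_AREA))
E
```

```text
hit False [ 0.0002 -0.0001  0.0004]
w 8.390781773535421 38.94228279590607 [ 0.5 -0.1  1.2] 28.7417
```

View pics/m8.png

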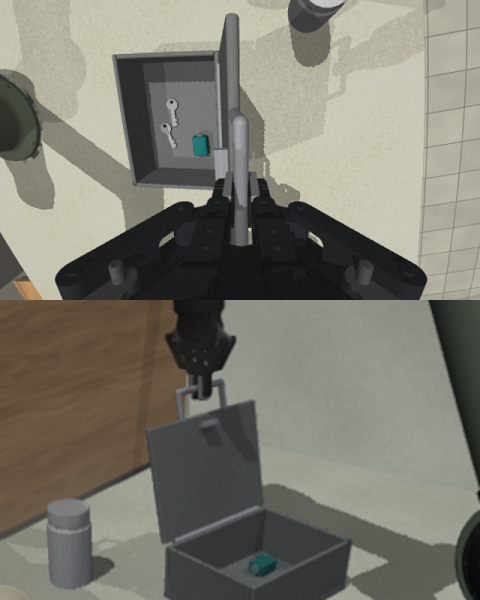

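The fingers hold the bar at its middle, at montage (240,175) and (203,390), with a gap of about 9 mm, which fits the 10 mm bar. Now I swing the lid in small steps and watch the forces.

```bash
python3 - <<'E'
from h import *
f0=np.array(bot.read_ft_force())
for a in np.linspace(1.8,.785,12)[1:]:
    t=-.1+(1.8-a)/1.015*.6
    p,r=lid(a,t,False)
    bot.move_linear(list(p),speed=.08,rotation=quat(r))
    f=np.array(bot.read_ft_force())-f0; w=bot.read_gripper_width()*85
    print(round(a,2),f.round(1),round(w,1),round(bot.read_finger_force(),0))
    if np.linalg.norm(f)>50 or w<5: print("stop");break
print(bot.read_clock())
T=tool()
S=bot.camera("side")[:,:,::-1].copy();C=bot.camera("scene")[:,:,::-1].copy()
cv2.imwrite("pics/s9.png",S);cv2.imwrite("pics/c9.png",C)
for n,im,co in (("side",S,(0,255,0)),("scene",C,(0,255,0))):
    c=cam(n)
    # predicted lid panel corners (mid-thickness top/bottom) and bar ends at 45 deg
    P=[inbox(R.from_euler('y',.785).apply([X,Y,Z])+[.09,0,.0905]) for X,Y,Z in ((-.18,-.12,.01),(-.18,.12,.01),(-.18,-.12,0),(-.18,.12,0),(-.22,-.048,.005),(-.22,.048,.005))]
    for u in proj(c,P): cv2.circle(im,tuple(int(round(v*16)) for v in u),16,co,-1,shift=4)
m=cv2.vconcat([cv2.resize(S[30:230,270:520],(750,600))[:, :],]) 
n=cv2.resize(C[70:210,200:350],(300,280))
cv2.imwrite("pics/m9.png",cv2.hconcat([cv2.resize(m,(500,400)),cv2.copyMakeBorder(n,0,120,0,0,cv2.BORDER_CONSTANT)]))
E
```

```text
1.71 [-0.  -0.6 -0.7] 8.5 39.0
1.62 [ 0.3 -2.  -0.2] 8.2 39.0
1.52 [-0.9 -2.1  1.1] 8.2 39.0
1.43 [-1.6 -4.   3.5] 8.0 39.0
1.34 [-1.7 -3.2  4.2] 8.4 39.0
1.25 [-3.  -4.8  4.1] 8.0 40.0
1.15 [-3.3 -5.5  2.1] 8.5 40.0
1.06 [-2.  -5.6 -1.2] 8.6 40.0
0.97 [-1.9 -6.5 -1.5] 8.5 40.0
0.88 [-3.  -5.7  1.6] 8.4 40.0
0.78 [-6.8 -6.2  4.6] 8.4 41.0
33.15
```

View pics/m9.png

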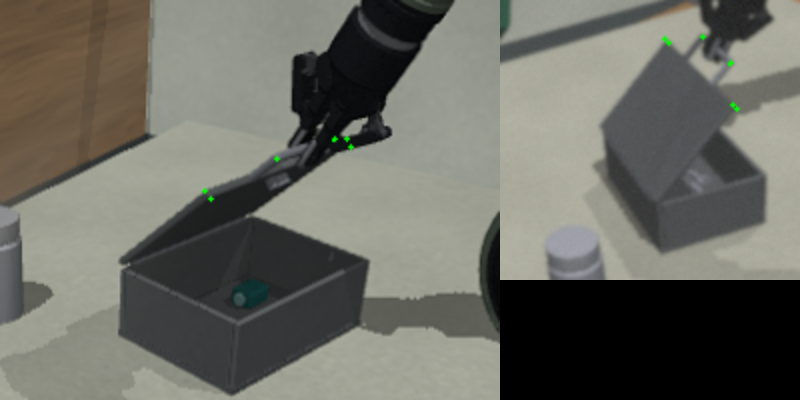

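At the predicted 45° the lid corner at (207,193) and the bar end at (277,158) lie on the real lid within about a pixel. The forces are small and the bar is still held, so I hand in.

```bash
python3 -c "
from cell import bot
print(bot.read_gripper_width()*85,bot.read_finger_force(),bot.read_clock()); print(bot.close_job())"
```

```text
8.62798392946617 40.64134955406189 33.25
the job is handed in; nothing more can be done
None
```

I tipped both keys and the light into the box, stood the empty tray upright on the console, and handed the job in at 33 s with the gripper holding the lid at about 45° (within about a degree by the side camera).

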